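# Lock the drive pulley with its spring clip

### The arm

A 7-joint arm with a two-finger parallel gripper is mounted at the origin on a cart in front of the work surface, level with it; the furniture and walls round the work are solid. World frame = base frame: x ahead of the robot, y to its left, z up, the work surface at z = 0. Lengths are in mm, angles in rad, forces in N, time in s.
With the tool pointing down it reaches from about 425 to 950 mm from the base axis. Payload 16.7 kg.
Tool frame: the origin (TCP) lies on the centre line of the jaws, within the pads' length; the fingertips stand ctrl.nose_length ahead of it and the grasp point (between the pads) lies 11 mm behind it (ctrl.nose_length is the distance from the TCP to the fingertips, in mm); z points along the fingers, y is the direction in which the jaws open and shut (so a half turn about z gives the same grasp; the last joint's range is limited). The gripper opens to 94 mm and grips with 3 to 60 N. Pads are 16 mm wide; open, the fingers measure 119 mm over their backs; the gripper's body (75 mm by 177 mm) begins 78 mm behind the grasp point.
Start: joints at [1.022, 0.426, 0.074, 1.606, -0.034, 1.111, -0.067], TCP at [262.699, -621.743, 213.467] pointing down, gripper open.
Joint ranges: [-2.85, 2.85], [-0.5, 2.14], [-1.23, 1.37], [0.21, 2.46], [-1.02, 4.16], [0.16, 2.05], [-2.73, 2.73]. Speed limits (rad/s): [1.89, 1.89, 2.39, 2.39, 3.01, 3.01, 3.01].

### API

Orientations are given as a rotation vector (axis times angle).
In Python, from cell import get_obs, cams, ctrl, nets gives the robot as it stands. The module is installed in compiled form; this text tells all that it offers.
- The arm moves only by the shell command python3 -m crank 'ROWS' [FORCE]. ROWS is JSON, a list of rows, each an object with "grip": the opening, from -1 (shut) to 1 (fully open); "slide": the shift along the world's x, y, z in units of 25 mm (1.0 is 25 mm), a list of three; "rot": the turn, a rotation vector about the world's x, y, z in units of 6 degrees (1.0 is 6 degrees), a list of three. A call has 1 to 10 rows; each row is the pose to reach, as a shift and turn from the pose measured when the call began; what a row does not reach only later rows make up. A row lasts 1/12 s, in which the tool goes at most 41.7 mm and 7.16 degrees, less where a joint would pass 70% of its speed; a pose out of reach is approached as far as the arm can. A call with a gripper value outside its range is refused whole. The fingers move at their own pace and stop on an object; FORCE is the grip in N (left out, the last holds). Time passes only in rows, so rows that repeat a pose let the fingers close. It gives the time, the measured TCP pose, the force and the opening at its end, in the units of the state.
- get_obs(): the state, without advancing time (a new reading comes with each control period).
- cams.get_image(name): name is "scene" or "top"; returns the picture (420x560x3 uint8, red, green, blue); there is no depth.
- cams.camera_info(name): a dict with "fx", "fy", "cx", "cy" (pixels), "D" ([k1, k2, p1, p2, k3] as OpenCV has them; the pictures are not rectified), "R" (3x3) and "t" (3): a world point X has camera coordinates R X + t. Camera axes: x right, y down, z forward; pixel columns grow to the right and rows downward; lengths in mm; the calibration is good to about 2 mm. A picture is of the moment at which its call begins. camera_info takes no time and is no camera call.
- ctrl.hand_in(): hands the job in, once; it reports no verdict.
Trained networks look in the newest picture that a camera, given by its name, has taken for a name from the list of things; names that differ only in an ending like _2 or _b are one class to them, and where a whole thing is asked for, a point or a joint stands for the part that bears it (a point fixed in the world has none). Each returns a list of dicts, best first, with "confidence" (0 to 1); they miss things now and then, are a little off and sometimes report something else, mostly with a low value. They report only what shows in the picture. A call takes as long as a camera call. They do not tell look-alikes from the thing itself.
- nets.look_for(camera, target): "box" ([left, top, right, bottom] in pixels, round what is visible of it).
- nets.cut_out(camera, target): "mask" (420x560 bool, what is visible of it) and "box" ([left, top, right, bottom] in pixels, round what is visible of it).
The state is a dict: "clock": time; "q": joint angles; "joint_vel": joint speeds; "effort": joint torques, N m; "tool_pos": TCP position; "ee_rot": TCP orientation; "contact_force": force on the tool from outside, world axes, zero at the start; "moment": the same for the moment, N m; "gripper_width": opening from 0.0 (shut) to 1.0 (fully open).
Only numpy, scipy, OpenCV 4.12 (cv2) and the standard library are available. Lean on these libraries where they do the work, as an engineer would, in place of code of your own. Each camera call takes 0.05 s, during which the arm holds its last target.

### The job

Gently slide the toothed pulley along the spindle until it rests against the shoulder, so that the groove is free; then take the spring clip from its rack and press it down over the groove until it snaps fully home, and let go. The spindle is on soft springs and gives way under the push: press steadily until the snap, but never drive the spindle down onto its stop, and leave the other things on the bench where they are.

Things in the scene. Friction and masses are not known exactly. Their poses are not given: they have to be found in the camera images.
- drive_head: Small drive head, fixed to the bench: dark steel base plate 80 x 122 x 10 mm, an aluminium yoke (76 mm wide, 109 mm high) at its +y end and a horizontal steel spindle along its y axis. Origin on the bench under the middle of the groove; z up; the yoke occupies y = +44 to +76 mm, the free end of the spindle is at y = -40 mm, the spindle axis is 78 mm above the bench when unloaded.
- groove (a point): Middle of the groove, on the spindle axis; axes as the drive head (y along the spindle towards the yoke, z up); it moves down with the spindle. The spindle is 26 mm in diameter, the groove 20 mm in diameter and 10 mm wide (y = -5 to +5 mm). A shoulder (36 mm diameter) begins at y = +34 mm.
- spindle (a joint): How far the spindle has been pushed down, m: 0 = unloaded, at its top; 0.030 = hard on its lower stop. Springs push it up with about 1.5 N at the top and 0.8 N more per mm. It neither turns nor tilts.
- pulley (a joint): Distance of the pulley from the shoulder along the spindle, m: 0 = against the shoulder, up to 0.03 towards the free end. It slides with about 1.2 N of friction and stays where it is left.
- rim_face (a point): Centre, on the spindle axis, of the pulley's toothed-rim face that looks to the free end (-y); moves with the pulley. The toothed rim is 64 mm in diameter and 15 mm thick (from this face towards +y); a hub 36 mm in diameter stands 13 mm out from this face towards -y and covers the groove until the pulley is home. Push the rim on this face, above the hub, towards +y.
- clip: Open spring clip, 35 mm wide (x), 10 mm thick (y), 73 mm high, about 50 g: a grey plastic grip on two jaws of 6 mm round steel wire that form a bore open downwards, with flared ends at z = -17 mm. Origin at the centre of the bore; y is the bore's axis, z up through the grip. Symmetric for a half turn. Snapped home, its origin lies on the groove's axis within 1 mm.
- grip (a point): Point in the clip's grey grip, 44 mm above the bore centre; axes as the clip. The grip is 20 mm (x) by 10 mm (y), from 22 to 56 mm above the bore centre. Held here across its 20 mm width, the fingers stay above the pulley hub.
- mouth (a point): Narrowest place between the jaws, 8 mm below the bore centre: 13 mm between the wires at rest. Pressed on the groove, the flared ends touch with the bore centre about 20 mm above the spindle axis; the push then grows to some 10 to 20 N (hidden friction) until this point passes the axis; there it drops sharply and the clip pulls itself home.
- clip_rack: White plastic block, fixed, 58 x 32 x 26 mm, with one slot along its x axis, open at the top, in which the clip stands upright (clip x along block x, clip origin 23 mm above the bench); lift the clip straight up by 25 mm or more to free it. Origin on the bench under its middle.
- timer: White bench timer, 66 x 66 x 19 mm, lying; origin under its centre. A bystander.
- beaker_100: Clear beaker, 53 mm wide, 69 mm high; origin under its centre. A bystander.
- dropper_bottle_1: Small brown dropper bottle with black cap, 32 mm wide, 68 mm high; origin under its centre. A bystander.
- dropper_bottle_2: Another such dropper bottle; a bystander.
There are look-alikes about, which are no part of the job. There is more than one size of the clip; the one meant has the size given above. What is shaped like the drive_head but red is not meant.

How it is judged:
By the outcome, as a careful person would: the job done as asked, in the order asked, and still so for the second after the job is handed in, with the robot touching nothing.
It also fails if it takes over 61 s, if anything falls off the work surface, if the arm or the gripper's body presses on something with over 40 N, if the wrist force passes 120 N, or if a joint passes its speed limit or range.

## Working session

There is one attempt and no reset: what is moved stays moved. The work goes in short steps, Python scripts to look and compute and a shell command to move; the robot and the scene stay as the last step left them, time stands still between calls to the robot, and variables do not carry over. Pictures are saved under pics/ and viewed, and the job is handed in when it is done.

```bash
mkdir -p pics; ls
python3 - <<'E'
from cell import get_obs,cams,ctrl,nets
import cv2,numpy as np
for n in ["scene","top"]:
    im=cams.get_image(n); cv2.imwrite(f"pics/{n}0.png",cv2.resize(im[:,:,::-1],(800,600),interpolation=cv2.INTER_CUBIC))
    print(n,{k:np.round(v,3).tolist() for k,v in cams.camera_info(n).items()})
o=get_obs();print(o, ctrl.nose_length)
E
```

```text
pics
scene {'fx': 410.66, 'fy': 410.66, 'cx': 285.851, 'cy': 209.229, 'D': [-0.095, 0.0, 0.0, 0.0, 0.0], 'R': [[0.923, -0.386, -0.001], [-0.303, -0.724, -0.62], [0.238, 0.572, -0.785]], 't': [-509.013, 150.325, 821.581]}
top {'fx': 414.26, 'fy': 414.26, 'cx': 280.672, 'cy': 212.07, 'D': [-0.057, 0.0, 0.0, 0.0, 0.0], 'R': [[0.022, -1.0, 0.0], [-0.995, -0.022, -0.1], [0.1, 0.002, -0.995]], 't': [-70.194, 531.362, 921.562]}
{'clock': 0.1, 'q': array([ 1.02151573,  0.42663643,  0.07383674,  1.60652525, -0.03413955,
        1.11078444, -0.06710154]), 'joint_vel': array([-0.00059543, -0.00124714,  0.00044465, -0.00285509, -0.00093866,
       -0.00080282, -0.00092589]), 'effort': array([ 9.25489498e-03, -9.37459803e+01,  3.67764249e+00, -4.55041730e+01,
       -4.86461492e-02,  1.67130819e-02, -3.47919820e-05]), 'tool_pos': array([ 262.5732955 , -621.43139342,  212.87500054]), 'ee_rot': array([-3.07800366e+00, -6.23534008e-01,  3.90829178e-04]), 'contact_force': array([ 0.56082135, -0.44131066,  0.17453875]), 'moment': array([-0.01495399,  0.01239339,  0.00233828]), 'gripper_width': 1.002683540659924} 8.0
```

View pics/scene0.png

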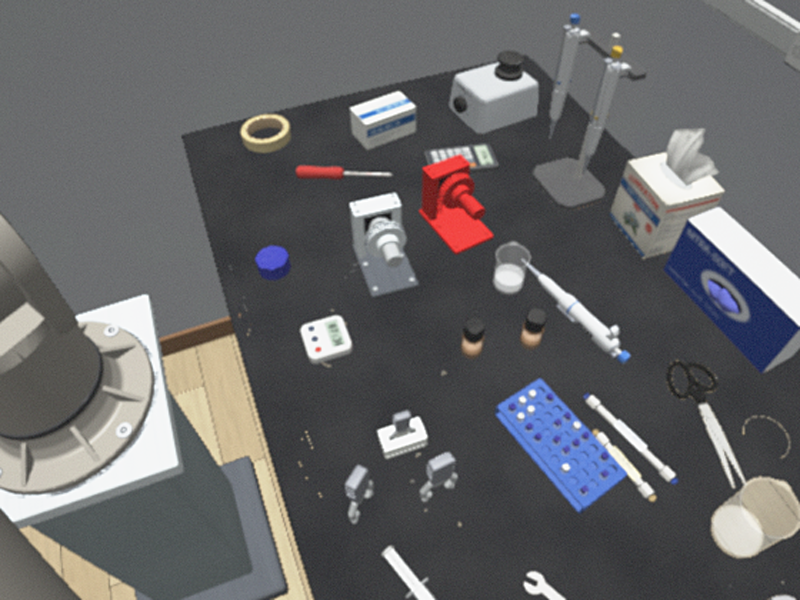

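View pics/top0.png

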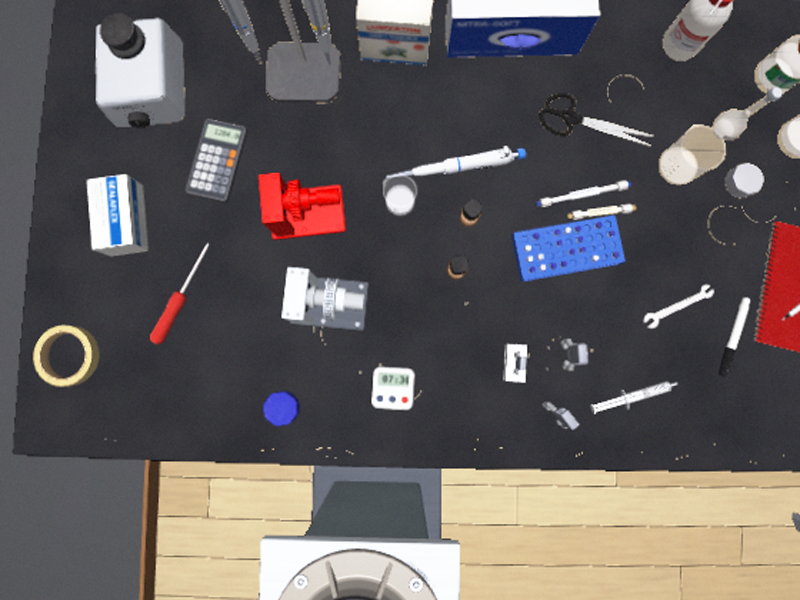

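The scene picture shows the grey drive head at (380,240), with a red look-alike at (455,200). The rack holding an upright clip is at (402,432), and two loose clips lie at (358,490) and (440,472). In the top picture the grey head is at (325,300), the rack at (516,362), and the loose clips at (577,352) and (562,415).

```bash
cat > h.py <<'E'
from cell import get_obs,cams,ctrl,nets
import cv2,numpy as np
def info(c):
    i=cams.camera_info(c);K=np.array([[i["fx"],0,i["cx"]],[0,i["fy"],i["cy"]],[0,0,1.]])
    return K,np.array(i["D"],float),np.array(i["R"]),np.array(i["t"],float)
def proj(c,X):
    K,D,R,t=info(c);return cv2.projectPoints(np.atleast_2d(np.array(X,float)),cv2.Rodrigues(R)[0],t,K,D)[0][:,0]
def ray(c,uv):
    K,D,R,t=info(c);p=cv2.undistortPoints(np.array([[uv]],float),K,D)[0,0];d=R.T@np.array([p[0],p[1],1]);return -R.T@t,d/np.linalg.norm(d)
def atz(c,uv,z):
    o,d=ray(c,uv);return o+d*(z-o[2])/d[2]
def tri(u1,u2):
    o1,d1=ray("scene",u1);o2,d2=ray("top",u2)
    A=np.stack([d1,-d2],1);s=np.linalg.lstsq(A,o2-o1,rcond=None)[0]
    a,b=o1+s[0]*d1,o2+s[1]*d2;return (a+b)/2,np.linalg.norm(a-b)
def crop(im,l,t,r,b,k,name,lines=()):
    c=cv2.resize(im[t:b,l:r,::-1],None,fx=k,fy=k,interpolation=cv2.INTER_CUBIC);cv2.imwrite("pics/"+name,c)
E
python3 - <<'E'
from h import *
ims={c:cams.get_image(c) for c in("scene","top")}
for c in ims:
  for t in("drive_head","pulley","clip","grip","clip_rack","timer","beaker_100","dropper_bottle_1"):
    for r in nets.cut_out(c,t)[:4]:
        m=r["mask"];ys,xs=np.nonzero(m)
        print(c,t,round(r["confidence"],2),np.round(r["box"],0),"cen",xs.mean().round(1),ys.mean().round(1),"z0",atz(c,(xs.mean(),ys.mean()),0).round(0)[:2])
crop(ims["scene"],235,125,305,215,6,"s_head.png");crop(ims["scene"],235,275,335,375,6,"s_clip.png")
crop(ims["top"],190,180,265,235,10,"t_head.png");crop(ims["top"],345,230,425,310,7,"t_clip.png")
E
```

```text
scene drive_head 0.92 [295. 111. 343. 180.] cen 316.4 142.9 z0 [703. 154.]
scene drive_head 0.72 [243. 133. 292. 207.] cen 266.3 171.8 z0 [544. 107.]
scene pulley 0.7 [253. 153. 282. 182.] cen 267.9 165.3 z0 [556. 126.]
scene pulley 0.59 [309. 121. 331. 145.] cen 317.6 132.4 z0 [724. 190.]
scene clip 0.94 [293. 318. 319. 350.] cen 306.7 332.0 z0 [ 467. -304.]
scene clip 0.55 [242. 324. 262. 365.] cen 250.5 343.2 z0 [ 363. -284.]
scene clip 0.52 [277. 286. 292. 306.] cen 280.6 296.9 z0 [ 449. -219.]
scene grip 0.81 [296. 317. 320. 350.] cen 306.8 332.0 z0 [ 467. -304.]
scene grip 0.72 [272. 289. 290. 308.] cen 280.8 296.4 z0 [ 450. -218.]
scene grip 0.69 [242. 323. 264. 363.] cen 250.9 342.7 z0 [ 364. -283.]
scene grip 0.51 [267. 289. 298. 318.] cen 281.2 307.4 z0 [ 442. -240.]
scene clip_rack 0.6 [265. 290. 297. 320.] cen 281.1 307.3 z0 [ 442. -239.]
scene beaker_100 0.9 [341. 172. 369. 207.] cen 356.7 187.2 z0 [726. -24.]
scene dropper_bottle_1 0.69 [364. 214. 384. 245.] cen 372.4 230.5 z0 [ 696. -149.]
scene dropper_bottle_1 0.66 [324. 224. 338. 253.] cen 330.3 236.1 z0 [ 604. -126
[... 454 characters left out ...]
 264.] cen 363.3 253.6 z0 [ 442. -253.]
top grip 0.8 [396. 235. 409. 260.] cen 401.9 247.7 z0 [ 458. -345.]
top grip 0.52 [386. 285. 405. 302.] cen 395.2 292.9 z0 [ 353. -329.]
top clip_rack 0.59 [351. 242. 372. 269.] cen 359.1 254.2 z0 [ 441. -244.]
top clip_rack 0.39 [361. 247. 370. 258.] cen 363.7 253.6 z0 [ 442. -255.]
top timer 0.76 [260. 256. 292. 288.] cen 274.1 271.2 z0 [397. -46.]
top beaker_100 0.66 [267. 121. 293. 153.] cen 279.7 135.4 z0 [721. -52.]
top beaker_100 0.58 [225. 195. 243. 223.] cen 232.9 209.3 z0 [540.  54.]
top dropper_bottle_1 0.69 [312. 180. 328. 197.] cen 319.8 187.0 z0 [ 597. -150.]
top dropper_bottle_1 0.49 [321. 142. 337. 160.] cen 329.1 149.1 z0 [ 690. -171.]
```

View pics/s_head.png

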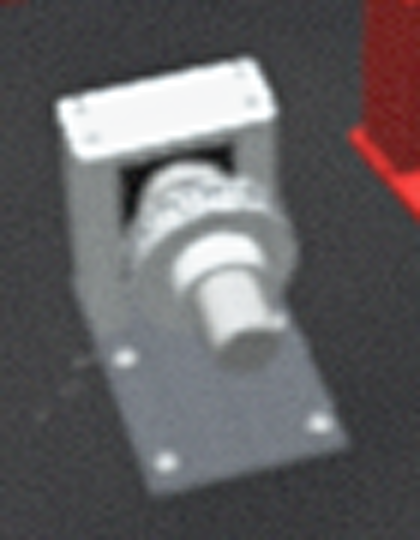

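View pics/s_clip.png

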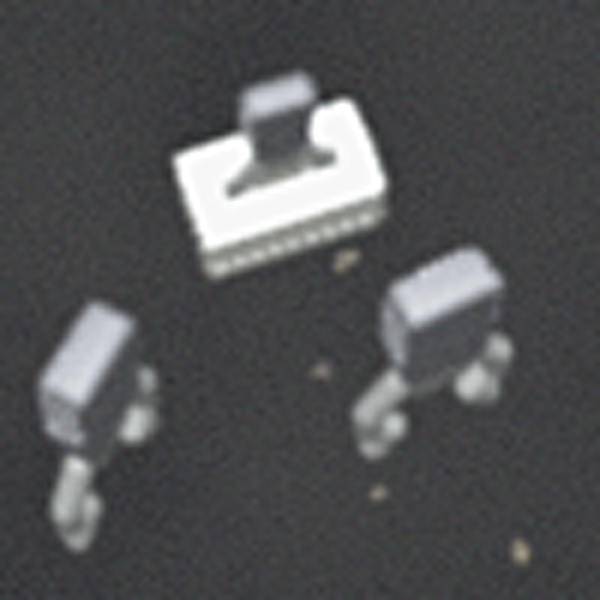

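View pics/t_head.png

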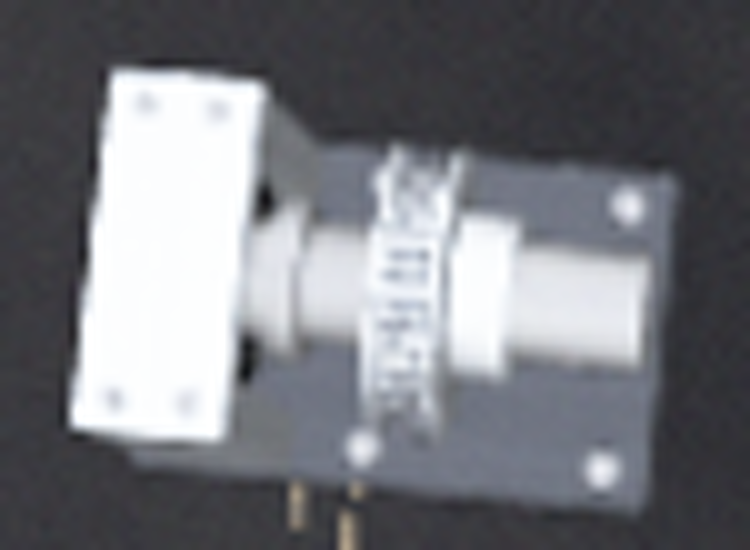

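View pics/t_clip.png

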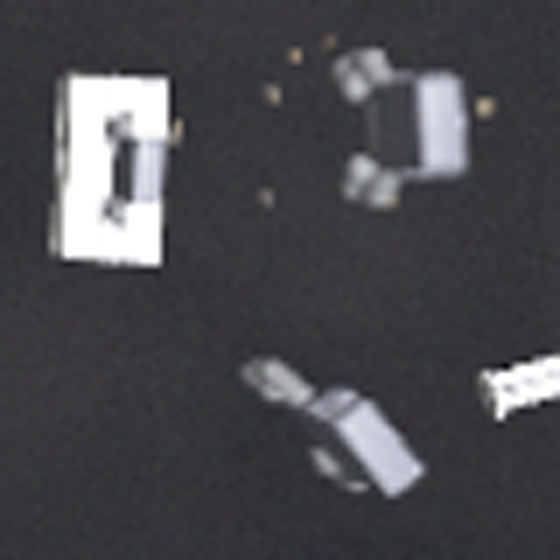

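The clip in the rack has a grip top of about 9.5 x 20 mm, which fits the size given. The two loose clips have grips about 14 x 33 mm, so they are too big. The grey head is the one meant. Next I fit both poses from corner points.

Run:
```python
from h import *
from scipy.optimize import least_squares
def P(c,k,off): return (np.array(c)+.5)/k-.5+np.array(off)
def fit(obs,x0,nm):
    def f(p,det=False,sel=None):
        c,s=np.cos(p[2]),np.sin(p[2]);r=[]
        for cam,L,uv in obs:
            if sel and cam!=sel: continue
            X=[p[0]+c*L[0]-s*L[1],p[1]+s*L[0]+c*L[1],L[2]];r.append(proj(cam,X)[0]-uv)
        return np.array(r) if det else np.ravel(r)
    for sel in(None,"scene","top"):
        q=least_squares(lambda p:f(p,sel=sel),x0,x_scale=[1,1,.01],loss="soft_l1");print(nm,sel,q.x[:2].round(1),np.degrees(q.x[2]).round(2),"rms",np.sqrt(np.mean(q.fun**2)).round(2))
        if sel is None: print(f(q.x,True).round(1).tolist())
T=lambda c:("top",P(c,10,(190,180)));S=lambda c:("scene",P(c,6,(235,125)))
def o(cc,L): return (cc[0],L,cc[1])
head=[o(T(c),L) for c,L in [((678,175),(40,-46,10)),((645,512),(-40,-46,10)),((112,68),(38,76,109)),((268,82),(38,44,109)),((225,442),(-38,44,109)),((70,428),(-38,76,109)),((655,252),(13,-40,78)),((640,365),(-13,-40,78))]]
head+=[o(S(c),L) for c,L in [((57,103),(-38,76,109)),((250,58),(38,76,109)),((275,108),(38,44,109)),((82,160),(-38,44,109)),((155,495),(-40,-46,10)),((350,443),(40,-46,10))]]
fit(head,[540,70,-.05],"head")
T=lambda c:("top",P(c,7,(345,230)));S=lambda c:("scene",P(c,6,(235,275)))
rack=[o(T(c),L) for c,L in [((67,75),(29,16,26)),((170,78),(29,-16,26)),((162,266),(-29,-16,26)),((62,260),(-29,16,26))]]
rack+=[o(S(c),L) for c,L in [((173,157),(-29,16,26)),((352,97),(29,16,26)),((387,185),(29,-16,26)),((210,250),(-29,-16,26))]]
fit(rack,[440,-245,0],"rack")
grip=[o(T(c),L) for c,L in [((137,138),(10,5,79)),((167,140),(10,-5,79)),((160,203),(-10,-5,79)),((132,202),(-10,5,79))]]
grip+=[o(S(c),L) for c,L in [((240,97),(-10,5,79)),((308,73),(10,5,79)),((318,92),(10,-5,79)),((248,118),(-10,-5,79))]]
fit(grip,[440,-245,0],"clip")
# rim: top edge of rim, free-end face top; triangulate hub
print("rim top pts top-img", [atz("top",P(c,10,(190,180)),110).round(1).tolist() for c in ((450,290),(372,285))])
print("hub face", atz("top",P((515,295),10,(190,180)),96).round(1))
```

```text
head None [531.9  38.9] -3.82 rms 1.0
[[2.8, -0.0], [2.9, 0.3], [-0.6, 0.2], [-1.1, 0.1], [-0.6, -0.1], [-0.3, -0.0], [-0.4, 0.0], [0.0, 0.6], [0.1, -0.6], [-0.0, -0.5], [0.2, 0.2], [-0.3, -0.8], [0.5, 1.7], [1.4, 1.5]]
head scene [531.4  39.7] -4.07 rms 0.8
head top [532.2  38.5] -3.84 rms 1.11
rack None [ 441.2 -243.2] -1.81 rms 0.41
[[0.4, 0.5], [-0.4, 0.8], [-0.1, -0.4], [0.1, -0.3], [0.7, 0.2], [-0.5, 0.3], [-0.1, -0.0], [0.2, -0.5]]
rack scene [ 441.  -243.2] -1.9 rms 0.37
rack top [ 441.5 -243.3] -1.64 rms 0.43
clip None [ 440.9 -243.5] -3.33 rms 0.51
[[-0.3, -0.0], [0.1, 0.0], [0.5, 0.4], [-0.1, 0.1], [0.3, -1.1], [-0.4, -0.5], [-0.2, 1.1], [0.8, 0.2]]
clip scene [ 440.7 -243.6] -1.95 rms 0.66
clip top [ 441.2 -243.4] -4.55 rms 0.22
rim top pts top-img [[529.7, 37.9, 110.0], [530.4, 54.2, 110.0]]
hub face [530.4  25.6  96. ]
```

```bash
python3 - <<'E'
from h import *
from scipy.optimize import least_squares
def P(c,k,off): return (np.array(c)+.5)/k-.5+np.array(off)
T=lambda c:("top",P(c,10,(190,180)));S=lambda c:("scene",P(c,6,(235,125)))
def o(cc,L): return (cc[0],L,cc[1])
head=[o(T(c),L) for c,L in [((112,68),(38,76,109)),((268,82),(38,44,109)),((225,442),(-38,44,109)),((70,428),(-38,76,109)),((655,252),(13,-40,78)),((640,365),(-13,-40,78))]]
head+=[o(S(c),L) for c,L in [((57,103),(-38,76,109)),((250,58),(38,76,109)),((275,108),(38,44,109)),((82,160),(-38,44,109))]]
def f(p):
    c,s=np.cos(p[2]),np.sin(p[2])
    return np.ravel([proj(cam,[p[0]+c*L[0]-s*L[1],p[1]+s*L[0]+c*L[1],L[2]])[0]-uv for cam,L,uv in head])
q=least_squares(f,[540,40,-.05],x_scale=[1,1,.01]);p=q.x
print(p[:2],np.degrees(p[2]),f(p).round(1).tolist())
c,s=np.cos(p[2]),np.sin(p[2])
loc=lambda X:(c*(X[0]-p[0])+s*(X[1]-p[1]),-s*(X[0]-p[0])+c*(X[1]-p[1]))
for cc,z in[((455,290),110),((515,295),96),((285,280),96),((303,280),96),((650,305),91),((372,285),110),((675,340),10),((100,250),109)]: print(cc,np.round(loc(atz("top",P(cc,10,(190,180)),z)),1))
c2=lambda y,x=0:(p[0]+c*x-s*y,p[1]+s*x+c*y)
for y in(0,-30,-11,11): print(y,np.round(c2(y),1))
E
cat > st.py <<'E'
from h import *
from scipy.spatial.transform import Rotation as R
o=get_obs();m=R.from_rotvec(o["ee_rot"]).as_matrix()
print("t",round(o["clock"],2),"tcp",o["tool_pos"].round(1),"yawY",np.degrees(np.arctan2(m[1,1],m[0,1])).round(1),"z",m[:,2].round(3),"F",o["contact_force"].round(2),"w",round(float(o["gripper_width"]),3))
E
python3 st.py
```

```text
[532.14966661  37.72940086] -3.535707985186746 [-0.2, 0.2, -0.7, 0.1, -0.0, -0.0, 0.3, 0.1, 0.1, -0.1, 0.6, 0.5, 0.2, -0.3, 0.1, -0.2, 0.4, 0.4, -0.1, -0.5]
(455, 290) [-2.4 -1.1]
(515, 295) [ -1.  -12.2]
(285, 280) [-1.9 36.9]
(303, 280) [-1.6 33.1]
(650, 305) [ -0.2 -40.6]
(372, 285) [-2.8 16.4]
(675, 340) [  0.2 -41.3]
(100, 250) [-0.1 74.2]
0 [532.1  37.7]
-30 [530.3   7.8]
-11 [531.5  26.8]
11 [532.8  48.7]
t 1.0 tcp [ 262.7 -621.7  213.5] yawY -67.1 z [ 0.  0. -1.] F [0.6  0.47 0.77] w 0.998
```

```bash
python3 -m crank '[{"grip":-1,"slide":[0,0,0],"rot":[0,0,1]},{"grip":-1,"slide":[0,0,0],"rot":[0,0,2]}]' 20
```

```text
clock: 1.17
tool_pos: [262.8, -621.7, 213.5]
ee_rot: [2.995, 0.949, -0.0]
contact_force: [-0.8, 0.8, -0.1]
gripper_width: 0.893
```

The head fit agrees with the sizes given: shoulder at y≈34 and spindle end at −40.6. The rim face is at about 0 and should be about +19 when home. I move in front of the pulley, high, with the jaws shut.

```bash
python3 -m crank '[{"grip":-1,"slide":[10.7,22.9,0],"rot":[0,0,8.6]},{"grip":-1,"slide":[10.7,22.9,0],"rot":[0,0,8.6]},{"grip":-1,"slide":[10.7,22.9,0],"rot":[0,0,8.6]},{"grip":-1,"slide":[10.7,22.9,0],"rot":[0,0,8.6]},{"grip":-1,"slide":[10.7,22.9,0],"rot":[0,0,8.6]},{"grip":-1,"slide":[10.7,22.9,0],"rot":[0,0,8.6]},{"grip":-1,"slide":[10.7,22.9,0],"rot":[0,0,8.6]},{"grip":-1,"slide":[10.7,22.9,0],"rot":[0,0,8.6]},{"grip":-1,"slide":[10.7,22.9,0],"rot":[0,0,8.6]},{"grip":-1,"slide":[10.7,22.9,0],"rot":[0,0,8.6]}]'; python3 st.py
```

```text
clock: 2.0
tool_pos: [439.5, -242.5, 213.8]
ee_rot: [2.283, 2.157, -0.0]
contact_force: [0.6, -0.9, 0.4]
gripper_width: 0.182
t 2.0 tcp [ 439.5 -242.5  213.8] yawY -3.2 z [ 0.    -0.001 -1.   ] F [ 0.58 -0.87  0.39] w 0.182
```

```bash
python3 -m crank '[{"grip":-1,"slide":[3.64,10.2,0],"rot":[0,0,0]},{"grip":-1,"slide":[3.64,10.2,0],"rot":[0,0,0]},{"grip":-1,"slide":[3.64,10.2,0],"rot":[0,0,0]},{"grip":-1,"slide":[3.64,10.2,0],"rot":[0,0,0]},{"grip":-1,"slide":[3.64,10.2,0],"rot":[0,0,0]},{"grip":-1,"slide":[3.64,10.2,-1],"rot":[0,0,0]},{"grip":-1,"slide":[3.64,10.2,-2.4],"rot":[0,0,0]},{"grip":-1,"slide":[3.64,10.2,-3.2],"rot":[0,0,0]},{"grip":-1,"slide":[3.64,10.2,-3.2],"rot":[0,0,0]},{"grip":-1,"slide":[3.64,10.2,-3.2],"rot":[0,0,0]}]'; python3 st.py
python3 - <<'E'
from h import *
a=cams.get_image("scene");b=cams.get_image("top")
crop(a,225,85,315,215,4,"s1.png");crop(b,180,160,280,240,7,"t1.png")
E
```

```text
clock: 2.83
tool_pos: [529.7, 12.4, 133.3]
ee_rot: [-2.282, -2.158, 0.003]
contact_force: [-0.1, -0.1, 1.1]
gripper_width: 0.007
t 2.83 tcp [529.7  12.4 133.3] yawY -3.2 z [-0.002 -0.001 -1.   ] F [-0.15 -0.09  1.13] w 0.007
```

View pics/s1.png

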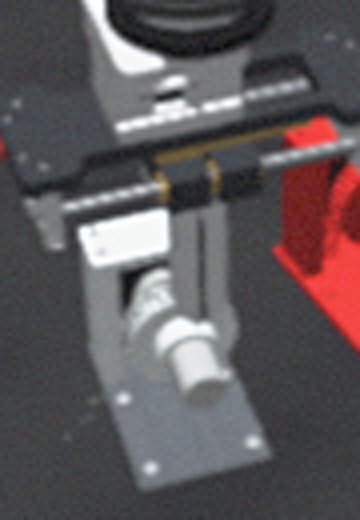

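View pics/t1.png

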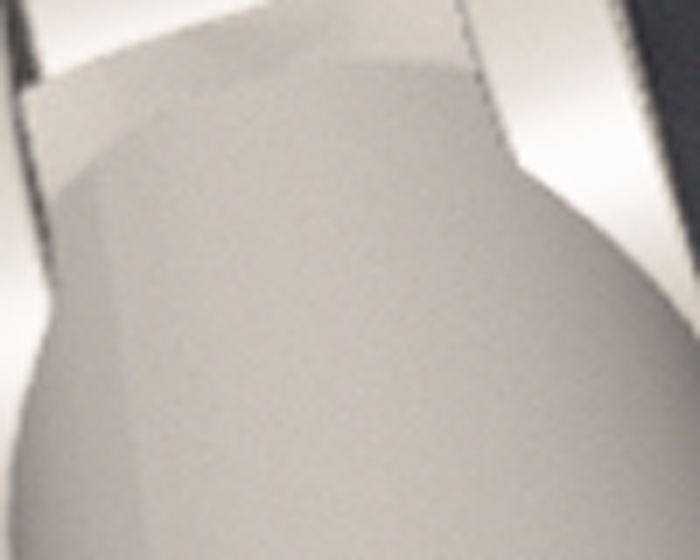

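Run:
```python
from h import *
for X in [[529.7,12.4,125.3],[542,12.4,125.3],[517,12.4,125.3],[542,4.4,125.3],[529.7,12.4,144.3]]:
    print(X,((proj("scene",X)[0]-[225,85])*4).round(0))
a=cams.get_image("scene");crop(a,250,120,300,190,8,"s1b.png")
```

```text
[529.7, 12.4, 125.3] [195. 311.]
[542, 12.4, 125.3] [217. 305.]
[517, 12.4, 125.3] [172. 318.]
[542, 4.4, 125.3] [223. 315.]
[529.7, 12.4, 144.3] [194. 285.]
```

View pics/s1b.png

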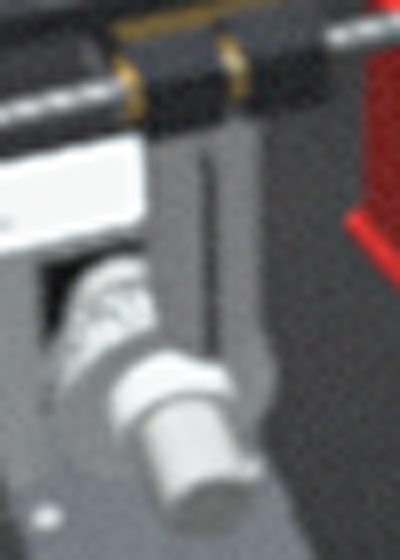

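The fingertips project where the model puts them, just above the hub. I descend to a tip height of about 101.5 mm, between the hub top (96) and the rim top (110).

```bash
python3 -m crank '[{"grip":-1,"slide":[0,0,-0.5],"rot":[0,0,0]},{"grip":-1,"slide":[0,0,-0.95],"rot":[0,0,0]},{"grip":-1,"slide":[0,0,-0.95],"rot":[0,0,0]}]'; python3 st.py
python3 -m crank '[{"grip":-1,"slide":[0,0.15,0],"rot":[0,0,0]},{"grip":-1,"slide":[0,0.3,0],"rot":[0,0,0]},{"grip":-1,"slide":[0,0.4,0],"rot":[0,0,0]},{"grip":-1,"slide":[0,0.5,0],"rot":[0,0,0]},{"grip":-1,"slide":[0,0.5,0],"rot":[0,0,0]}]'; python3 st.py
```

```text
clock: 3.23
tool_pos: [530.5, 10.6, 110.3]
ee_rot: [2.285, 2.153, -0.0]
contact_force: [-1.1, 0.5, 0.4]
gripper_width: 0.003
t 3.23 tcp [530.5  10.6 110.3] yawY -3.4 z [ 0.001 -0.001 -1.   ] F [-1.13  0.46  0.43] w 0.003
clock: 3.65
tool_pos: [530.7, 23.9, 110.5]
ee_rot: [2.284, 2.154, 0.0]
contact_force: [-0.5, 0.6, -0.3]
gripper_width: 0.002
t 3.65 tcp [530.7  23.9 110.5] yawY -3.3 z [ 0.002 -0.001 -1.   ] F [-0.52  0.57 -0.34] w 0.002
```

```bash
python3 -m crank '[{"grip":-1,"slide":[0,0.12,0],"rot":[0,0,0]},{"grip":-1,"slide":[0,0.24,0],"rot":[0,0,0]},{"grip":-1,"slide":[0.03,0.36,0],"rot":[0,0,0]},{"grip":-1,"slide":[0.03,0.48,0],"rot":[0,0,0]},{"grip":-1,"slide":[0.04,0.6,0],"rot":[0,0,0]},{"grip":-1,"slide":[0.04,0.6,0],"rot":[0,0,0]}]'; python3 st.py
python3 -m crank '[{"grip":-1,"slide":[0,0.08,0],"rot":[0,0,0]},{"grip":-1,"slide":[0.01,0.16,0],"rot":[0,0,0]},{"grip":-1,"slide":[0.01,0.16,0],"rot":[0,0,0]}]'; python3 st.py;python3 -m crank '[{"grip":-1,"slide":[0,0.06,0],"rot":[0,0,0]},{"grip":-1,"slide":[0.01,0.12,0],"rot":[0,0,0]},{"grip":-1,"slide":[0.01,0.12,0],"rot":[0,0,0]}]'; python3 st.py
```

```text
clock: 4.15
tool_pos: [531.8, 39.6, 110.6]
ee_rot: [2.283, 2.155, 0.001]
contact_force: [-0.3, 1.0, -0.8]
gripper_width: 0.006
t 4.15 tcp [531.8  39.6 110.6] yawY -3.3 z [ 0.002 -0.001 -1.   ] F [-0.27  1.   -0.78] w 0.006
clock: 4.4
tool_pos: [532.0, 44.1, 110.6]
ee_rot: [2.283, 2.156, 0.001]
contact_force: [0.1, 0.3, -0.7]
gripper_width: 0.007
t 4.4 tcp [532.   44.1 110.6] yawY -3.3 z [ 0.002 -0.001 -1.   ] F [ 0.12  0.35 -0.7 ] w 0.007
clock: 4.65
tool_pos: [532.2, 47.4, 110.6]
ee_rot: [2.283, 2.156, 0.001]
contact_force: [0.2, -1.4, -0.1]
gripper_width: 0.005
t 4.65 tcp [532.2  47.4 110.6] yawY -3.3 z [ 0.002 -0.001 -1.   ] F [ 0.15 -1.36 -0.06] w 0.005
```

```bash
for i in 1 2 3; do python3 -m crank '[{"grip":-1,"slide":[0,0.05,0],"rot":[0,0,0]},{"grip":-1,"slide":[0,0.05,0],"rot":[0,0,0]}]' >/dev/null; python3 st.py; done
python3 - <<'E'
from h import *
a=cams.get_image("scene");crop(a,235,125,305,205,7,"s2.png")
E
```

```text
t 4.82 tcp [532.3  47.8 110.5] yawY -3.3 z [ 0.002 -0.002 -1.   ] F [ 0.52 -5.84  0.63] w 0.004
t 4.98 tcp [532.3  47.9 110.5] yawY -3.4 z [ 0.001 -0.003 -1.   ] F [-0.4  -6.95  1.2 ] w 0.003
t 5.15 tcp [532.3  47.9 110.5] yawY -3.4 z [ 0.001 -0.005 -1.   ] F [ 0.92 -7.55  1.47] w 0.006
```

View pics/s2.png

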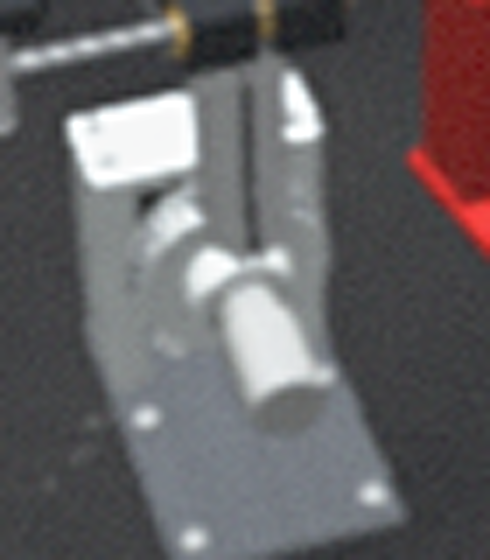

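The force rose to 7 N at y=47.8, where the shoulder should be, and the pulley shows as home in the picture. I back off, rise and go over the rack.

```bash
python3 -m crank '[{"grip":-1,"slide":[0,-0.6,0],"rot":[0,0,0]},{"grip":-1,"slide":[0,-1.2,0],"rot":[0,0,0]},{"grip":-1,"slide":[0,-1.6,1],"rot":[0,0,0]},{"grip":-0.1,"slide":[0,-3,2.5],"rot":[0,0,0]},{"grip":-0.1,"slide":[-1,-4.5,2.5],"rot":[0,0,0]},{"grip":-0.1,"slide":[-1.5,-6,2.5],"rot":[0,0,0]},{"grip":-0.1,"slide":[-2,-7.5,2.5],"rot":[0,0,0]},{"grip":-0.1,"slide":[-2.5,-9,2.5],"rot":[0,0,0]},{"grip":-0.1,"slide":[-3,-10.2,2.5],"rot":[0,0,0]},{"grip":-0.1,"slide":[-3.65,-11.65,2],"rot":[0,0,0]}]'; python3 -m crank '[{"grip":-0.1,"slide":[0,0,0],"rot":[0,0,0]},{"grip":-0.1,"slide":[0,0,0],"rot":[0,0,0]},{"grip":-0.1,"slide":[0,0,0],"rot":[0,0,0]}]';python3 st.py
python3 - <<'E'
from h import *
b=cams.get_image("top");crop(b,190,180,265,235,10,"t3.png")
def P(c,k,off): return (np.array(c)+.5)/k-.5+np.array(off)
E
```

```text
clock: 6.03
tool_pos: [441.6, -245.0, 162.4]
ee_rot: [2.281, 2.149, -0.001]
contact_force: [2.1, -1.0, -0.2]
gripper_width: 0.442
clock: 6.28
tool_pos: [441.8, -244.5, 162.4]
ee_rot: [2.281, 2.149, -0.001]
contact_force: [-0.1, 0.1, -0.1]
gripper_width: 0.452
t 6.28 tcp [ 441.8 -244.5  162.4] yawY -3.4 z [ 0.005 -0.006 -1.   ] F [-0.11  0.14 -0.05] w 0.452
```

View pics/t3.png

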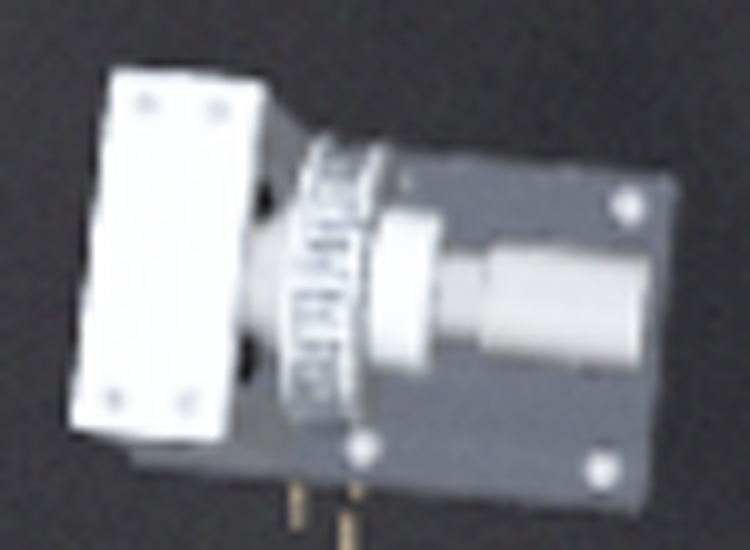

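The groove is now free, showing at columns 437–487 of the crop between the hub and the spindle's free part. I measure it again from this picture, then descend onto the clip.

Run:
```python
from h import *
def P(c,k,off): return (np.array(c)+.5)/k-.5+np.array(off)
g=lambda c,z: atz("top",P(c,10,(190,180)),z).round(1)
print("groove -y edge",g((489,300),91),"hub face",g((440,292),96),"end",g((650,305),91))
print("sides",g((492,243),78),g((488,357),78),g((645,252),78),g((640,365),78))
```

```text
groove -y edge [529.7  31.6  91. ] hub face [530.7  41.6  96. ] end [529.4  -2.8  91. ]
sides [543.5  32.8  78. ] [518.7  32.8  78. ] [ 5.423e+02 -5.000e-01  7.800e+01] [ 5.177e+02 -1.000e-01  7.800e+01]
```

```bash
python3 -m crank '[{"grip":-0.1,"slide":[-0.03,0.04,-1.2],"rot":[0,0,0]},{"grip":-0.1,"slide":[-0.03,0.04,-2],"rot":[0,0,0]},{"grip":-0.1,"slide":[-0.03,0.04,-2],"rot":[0,0,0]}]';python3 st.py
python3 - <<'E'
from h import *
a=cams.get_image("scene");crop(a,235,255,335,330,6,"s3.png")
E
```

```text
clock: 6.58
tool_pos: [440.5, -240.6, 109.7]
ee_rot: [2.28, 2.157, -0.002]
contact_force: [0.4, 0.8, -0.6]
gripper_width: 0.453
t 6.58 tcp [ 440.5 -240.6  109.7] yawY -3.2 z [ 0.001 -0.003 -1.   ] F [ 0.42  0.78 -0.58] w 0.453
```

View pics/s3.png

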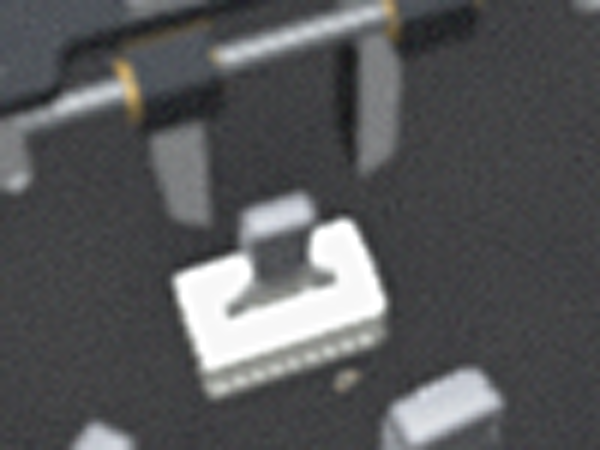

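```bash
python3 -m crank '[{"grip":-0.1,"slide":[0.02,-0.12,0],"rot":[0,0,0]},{"grip":-0.1,"slide":[0.02,-0.12,-1],"rot":[0,0,0]},{"grip":-0.1,"slide":[0.02,-0.12,-1.8],"rot":[0,0,0]},{"grip":-0.1,"slide":[0.02,-0.12,-2.15],"rot":[0,0,0]},{"grip":-0.1,"slide":[0.02,-0.12,-2.15],"rot":[0,0,0]}]';python3 st.py
python3 - <<'E'
from h import *
a=cams.get_image("scene");crop(a,235,255,335,330,6,"s4.png")
E
```

```text
clock: 7.05
tool_pos: [441.6, -243.7, 57.2]
ee_rot: [2.28, 2.157, -0.002]
contact_force: [-0.4, 0.0, 0.2]
gripper_width: 0.454
t 7.05 tcp [ 441.6 -243.7   57.2] yawY -3.2 z [ 0.001 -0.003 -1.   ] F [-0.43  0.03  0.22] w 0.454
```

View pics/s4.png

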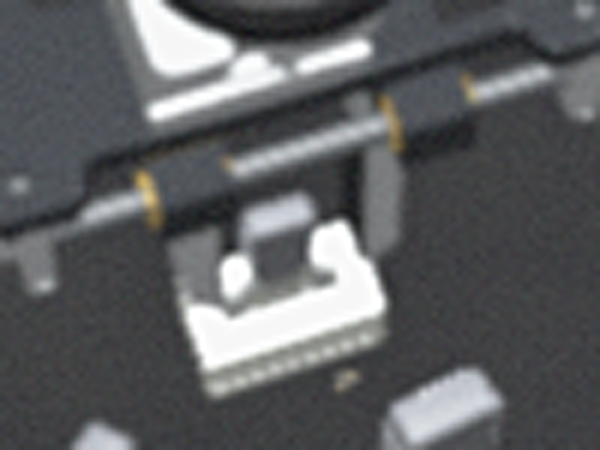

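The fingers stand either side of the grip. I close on it with 45 N.

```bash
python3 -m crank '[{"grip":-1,"slide":[0,0,-0.04],"rot":[0,0,0]},{"grip":-1,"slide":[0,0,-0.04],"rot":[0,0,0]},{"grip":-1,"slide":[0,0,-0.04],"rot":[0,0,0]},{"grip":-1,"slide":[0,0,-0.04],"rot":[0,0,0]},{"grip":-1,"slide":[0,0,-0.04],"rot":[0,0,0]},{"grip":-1,"slide":[0,0,-0.04],"rot":[0,0,0]}]' 45;python3 st.py; python3 -m crank '[{"grip":-1,"slide":[0,0,0.5],"rot":[0,0,0]},{"grip":-1,"slide":[0,0,1.2],"rot":[0,0,0]},{"grip":-1,"slide":[0,0,2.4],"rot":[0,0,0]},{"grip":-1,"slide":[0,0,3.6],"rot":[0,0,0]},{"grip":-1,"slide":[0,0,5],"rot":[0,0,0]},{"grip":-1,"slide":[0,0,5],"rot":[0,0,0]}]';python3 st.py
python3 - <<'E'
from h import *
a=cams.get_image("scene");crop(a,235,215,335,330,5,"s5.png")
E
```

```text
clock: 7.6
tool_pos: [442.1, -244.1, 57.6]
ee_rot: [2.279, 2.156, -0.002]
contact_force: [-0.5, 0.3, 3.8]
gripper_width: 0.21
t 7.6 tcp [ 442.1 -244.1   57.6] yawY -3.2 z [ 0.003 -0.004 -1.   ] F [-0.52  0.29  3.83] w 0.21
clock: 8.1
tool_pos: [444.7, -245.1, 188.4]
ee_rot: [2.274, 2.151, 0.002]
contact_force: [1.2, -1.1, -0.5]
gripper_width: 0.212
t 8.1 tcp [ 444.7 -245.1  188.4] yawY -3.2 z [ 0.009 -0.008 -1.   ] F [ 1.18 -1.13 -0.54] w 0.212
```

View pics/s5.png

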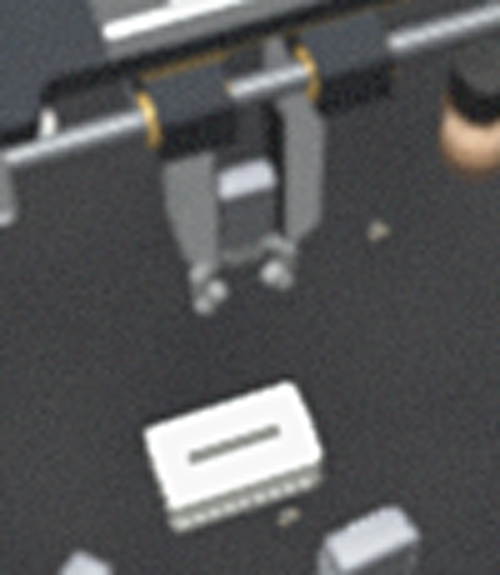

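The clip is held at 19.8 mm width and the rack is empty. I move over the groove.

```bash
python3 -m crank '[{"grip":-1,"slide":[3.47,11.25,0],"rot":[0,0,0]},{"grip":-1,"slide":[3.47,11.25,0],"rot":[0,0,0]},{"grip":-1,"slide":[3.47,11.25,0],"rot":[0,0,0]},{"grip":-1,"slide":[3.47,11.25,0],"rot":[0,0,0]},{"grip":-1,"slide":[3.47,11.25,0],"rot":[0,0,0]},{"grip":-1,"slide":[3.47,11.25,0],"rot":[0,0,0]},{"grip":-1,"slide":[3.47,11.25,0],"rot":[0,0,0]},{"grip":-1,"slide":[3.47,11.25,0],"rot":[0,0,0]},{"grip":-1,"slide":[3.47,11.25,0],"rot":[0,0,0]},{"grip":-1,"slide":[3.47,11.25,0],"rot":[0,0,0]}]';python3 st.py; python3 -m crank '[{"grip":-1,"slide":[0,0,0],"rot":[0,0,0]},{"grip":-1,"slide":[0,0,0],"rot":[0,0,0]}]'>/dev/null;python3 st.py
```

```text
clock: 8.98
tool_pos: [529.9, 36.3, 184.7]
ee_rot: [2.275, 2.153, -0.001]
contact_force: [0.3, -0.2, -1.0]
gripper_width: 0.211
t 8.98 tcp [529.9  36.3 184.7] yawY -3.1 z [ 0.006 -0.007 -1.   ] F [ 0.26 -0.16 -0.96] w 0.211
t 9.15 tcp [529.5  34.8 184.1] yawY -3.3 z [ 0.005 -0.007 -1.   ] F [-0.31  0.87 -0.94] w 0.209
```

```bash
python3 -m crank '[{"grip":-1,"slide":[0.08,0.05,-0.6],"rot":[0.07,0.05,-0.03]},{"grip":-1,"slide":[0.08,0.05,-1.28],"rot":[0.07,0.05,-0.03]},{"grip":-1,"slide":[0.08,0.05,-1.28],"rot":[0.07,0.05,-0.03]},{"grip":-1,"slide":[0.08,0.05,-1.28],"rot":[0.07,0.05,-0.03]}]'>/dev/null;python3 st.py
python3 - <<'E'
from h import *
a=cams.get_image("scene");crop(a,240,110,300,185,8,"s6.png")
def s(X): return ((proj("scene",X)[0]-[240,110])*8+3.5).round(0)
t=get_obs()["tool_pos"]
B=t+[0,0.7,-34.6]
print("bore",s(B),"grip top c",s(B+[0,0,56]),"flare",s(B+[-9,0,-17]),s(B+[9,0,-17]), "groove top",s([531.4,36.7,88]),"spindle groove-edge top",s([531.1,31.7,91]))
# predicted clip front-top edge of grip
for dx,dy in((-10,-5),(10,-5),(10,5),(-10,5)): print(s(B+[dx,dy,56]))
for dx in(-10,10): print(s(B+[dx,-5,22]))
E
```

```text
t 9.48 tcp [530.8  35.3 151.3] yawY -3.5 z [-0.003 -0.    -1.   ] F [-0.44  0.61  0.15] w 0.205
bore [247. 386.] grip top c [240. 228.] flare [218. 440.] [280. 422.] groove top [250. 462.] spindle groove-edge top [255. 467.]
[211. 251.]
[284. 230.]
[270. 206.]
[197. 226.]
[216. 348.]
[287. 328.]
```

View pics/s6.png

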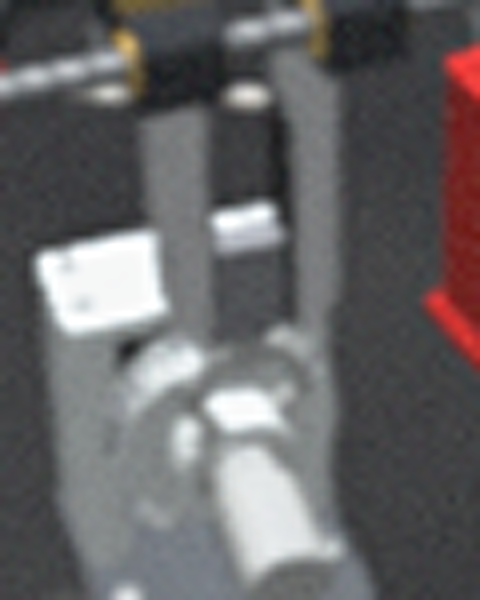

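The grip edges match the prediction within about half a pixel, so the clip's place in the hand is as assumed. I trim x and y and descend to just above contact, which should come at TCP z ≈ 132.6.

```bash
python3 -m crank '[{"grip":-1,"slide":[0.03,0.05,-0.3],"rot":[0,-0.02,0]},{"grip":-1,"slide":[0.03,0.05,-0.6],"rot":[0,-0.02,0]},{"grip":-1,"slide":[0.03,0.05,-0.6],"rot":[0,-0.02,0]},{"grip":-1,"slide":[0.03,0.05,-0.6],"rot":[0,-0.02,0]}]' 60 >/dev/null;python3 st.py
python3 - <<'E'
from h import *
a=cams.get_image("scene");crop(a,240,110,300,185,8,"s7.png")
E
```

```text
t 9.87 tcp [531.8  36.9 136.7] yawY -3.5 z [ 0. -0. -1.] F [ 0.22 -0.39  0.22] w 0.208
```

View pics/s7.png

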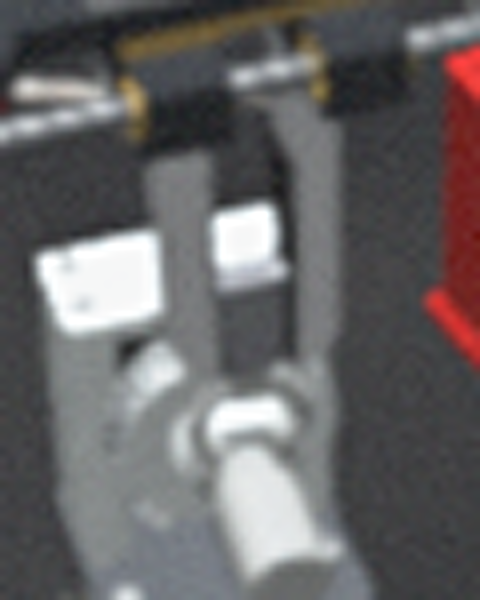

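```bash
python3 -m crank '[{"grip":-1,"slide":[-0.01,-0.02,-0.07],"rot":[0,0,0]},{"grip":-1,"slide":[-0.01,-0.02,-0.14],"rot":[0,0,0]},{"grip":-1,"slide":[-0.01,-0.02,-0.21],"rot":[0,0,0]},{"grip":-1,"slide":[-0.01,-0.02,-0.28],"rot":[0,0,0]},{"grip":-1,"slide":[-0.01,-0.02,-0.35],"rot":[0,0,0]},{"grip":-1,"slide":[-0.01,-0.02,-0.42],"rot":[0,0,0]}]' 60;python3 st.py
```

```text
clock: 10.42
tool_pos: [531.7, 36.5, 126.4]
ee_rot: [2.287, 2.153, 0.001]
contact_force: [-3.8, 0.7, 5.0]
gripper_width: 0.208
t 10.42 tcp [531.7  36.5 126.4] yawY -3.5 z [ 0.001 -0.    -1.   ] F [-3.79  0.74  4.97] w 0.208
```

There is a −3.8 N side force in x, so the clip sits slightly too far in +x. I shift about 1 mm to −x while continuing to press.

```bash
python3 -m crank '[{"grip":-1,"slide":[-0.04,0,-0.06],"rot":[0,0,0]},{"grip":-1,"slide":[-0.05,0,-0.12],"rot":[0,0,0]},{"grip":-1,"slide":[-0.05,0,-0.18],"rot":[0,0,0]},{"grip":-1,"slide":[-0.05,0,-0.24],"rot":[0,0,0]}]' 60;python3 st.py
```

```text
clock: 10.75
tool_pos: [530.8, 36.6, 120.7]
ee_rot: [2.287, 2.153, 0.001]
contact_force: [-2.8, -0.2, 8.4]
gripper_width: 0.206
t 10.75 tcp [530.8  36.6 120.7] yawY -3.5 z [ 0.001  0.    -1.   ] F [-2.78 -0.2   8.36] w 0.206
```

```bash
python3 -m crank '[{"grip":-1,"slide":[-0.04,0,-0.1],"rot":[0,0,0]},{"grip":-1,"slide":[-0.05,0,-0.16],"rot":[0,0,0]},{"grip":-1,"slide":[-0.05,0,-0.22],"rot":[0,0,0]},{"grip":-1,"slide":[-0.05,0,-0.28],"rot":[0,0,0]}]' 60;python3 st.py
```

```text
clock: 11.08
tool_pos: [530.5, 36.7, 114.3]
ee_rot: [2.286, 2.152, 0.004]
contact_force: [-0.8, -0.2, 12.0]
gripper_width: 0.207
t 11.08 tcp [530.5  36.7 114.3] yawY -3.5 z [ 0.003  0.    -1.   ] F [-0.77 -0.2  12.04] w 0.207
```

```bash
python3 -m crank '[{"grip":-1,"slide":[-0.01,0,-0.14],"rot":[0,0,0]},{"grip":-1,"slide":[-0.01,0,-0.2],"rot":[0,0,0]},{"grip":-1,"slide":[-0.01,0,-0.26],"rot":[0,0,0]}]' 60;python3 st.py
```

```text
clock: 11.33
tool_pos: [530.8, 36.9, 108.4]
ee_rot: [2.285, 2.151, 0.006]
contact_force: [-3.2, 0.4, 13.9]
gripper_width: 0.209
t 11.33 tcp [530.8  36.9 108.4] yawY -3.5 z [ 0.005  0.    -1.   ] F [-3.22  0.37 13.91] w 0.209
```

```bash
python3 -m crank '[{"grip":-1,"slide":[-0.04,0,-0.16],"rot":[0,0.04,0]},{"grip":-1,"slide":[-0.05,0,-0.22],"rot":[0,0.04,0]},{"grip":-1,"slide":[-0.05,0,-0.26],"rot":[0,0.04,0]}]' 60;python3 st.py
```

```text
clock: 11.58
tool_pos: [530.4, 37.0, 102.3]
ee_rot: [2.287, 2.153, 0.003]
contact_force: [-0.6, -0.1, 9.3]
gripper_width: 0.205
t 11.58 tcp [530.4  37.  102.3] yawY -3.5 z [ 0.002  0.    -1.   ] F [-0.65 -0.05  9.28] w 0.205
```

The force dropped from 13.9 to 9.3 N. At that load the axis is at about 68.2 and the bore at about 67.7, so the clip has snapped home. I check with a picture, then let the spindle rise to near its top before letting go.

```bash
python3 -m crank '[{"grip":-1,"slide":[0,0,0],"rot":[0,0,0]},{"grip":-1,"slide":[0,0,0.06],"rot":[0,0,0]},{"grip":-1,"slide":[0,0,0.12],"rot":[0,0,0]},{"grip":-1,"slide":[0,0,0.18],"rot":[0,0,0]}]';python3 st.py
python3 - <<'E'
from h import *
a=cams.get_image("scene");crop(a,240,110,300,185,8,"s8.png")
E
```

```text
clock: 11.92
tool_pos: [530.5, 37.1, 106.9]
ee_rot: [2.286, 2.152, 0.003]
contact_force: [-1.5, -0.9, 4.2]
gripper_width: 0.21
t 11.92 tcp [530.5  37.1 106.9] yawY -3.5 z [ 0.002  0.    -1.   ] F [-1.52 -0.92  4.16] w 0.21
```

View pics/s8.png

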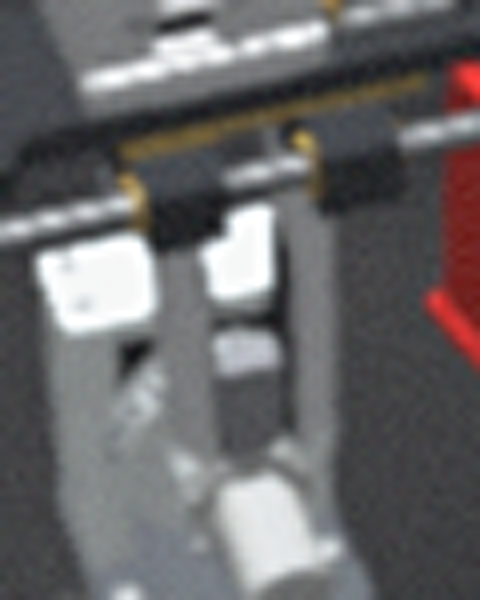

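```bash
python3 -m crank '[{"grip":-1,"slide":[0,0,0.06],"rot":[0,0,0]},{"grip":-1,"slide":[0,0,0.06],"rot":[0,0,0]}]' >/dev/null;python3 st.py;python3 -m crank '[{"grip":-1,"slide":[0,0,0.03],"rot":[0,0,0]},{"grip":-1,"slide":[0,0,0.03],"rot":[0,0,0]}]' >/dev/null;python3 st.py
```

```text
t 12.13 tcp [530.5  37.  108.9] yawY -3.5 z [ 0.003  0.    -1.   ] F [-1.17 -0.1   3.12] w 0.208
t 12.3 tcp [530.5  37.  109.7] yawY -3.5 z [ 0.003  0.    -1.   ] F [-1.24  0.4   2.71] w 0.21
```

```bash
python3 -m crank '[{"grip":-0.2,"slide":[0,0,0],"rot":[0,0,0]},{"grip":-0.2,"slide":[0,0,0],"rot":[0,0,0]},{"grip":-0.2,"slide":[0,0,0],"rot":[0,0,0]},{"grip":-0.2,"slide":[0,0,0],"rot":[0,0,0]}]';python3 -m crank '[{"grip":-0.2,"slide":[0,0,0.6],"rot":[0,0,0]},{"grip":-0.2,"slide":[0,0,1.5],"rot":[0,0,0]},{"grip":-0.2,"slide":[0,0,3],"rot":[0,0,0]},{"grip":-0.2,"slide":[0,-1.5,4],"rot":[0,0,0]},{"grip":-0.2,"slide":[0,-3,4],"rot":[0,0,0]},{"grip":-0.2,"slide":[-0.5,-4.5,4],"rot":[0,0,0]},{"grip":-0.2,"slide":[-1,-6,4],"rot":[0,0,0]},{"grip":-0.2,"slide":[-1,-7.5,4],"rot":[0,0,0]},{"grip":-0.2,"slide":[-1,-8,4],"rot":[0,0,0]},{"grip":-0.2,"slide":[-1,-8,4],"rot":[0,0,0]}]';python3 st.py
python3 - <<'E'
from h import *
a=cams.get_image("scene");b=cams.get_image("top");crop(a,235,115,305,205,6,"s9.png");crop(b,190,180,265,235,10,"t9.png")
cv2.imwrite("pics/t9f.png",b[:,:,::-1])
E
```

```text
clock: 12.63
tool_pos: [530.5, 37.0, 109.6]
ee_rot: [2.286, 2.152, 0.003]
contact_force: [-0.3, 0.4, 0.4]
gripper_width: 0.394
clock: 13.47
tool_pos: [504.9, -166.8, 209.4]
ee_rot: [2.292, 2.146, 0.002]
contact_force: [-1.0, -0.4, -0.5]
gripper_width: 0.4
t 13.47 tcp [ 504.9 -166.8  209.4] yawY -3.8 z [ 0.003 -0.001 -1.   ] F [-1.04 -0.4  -0.5 ] w 0.4
```

View pics/s9.png

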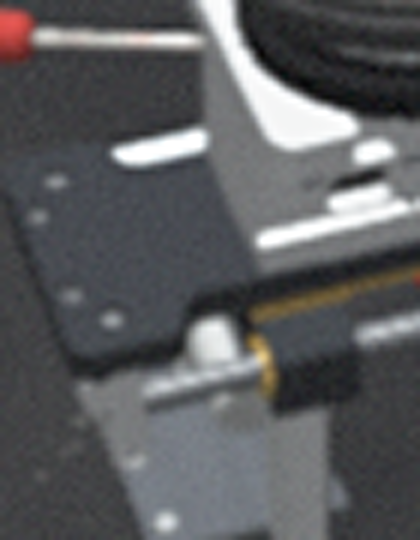

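View pics/t9.png

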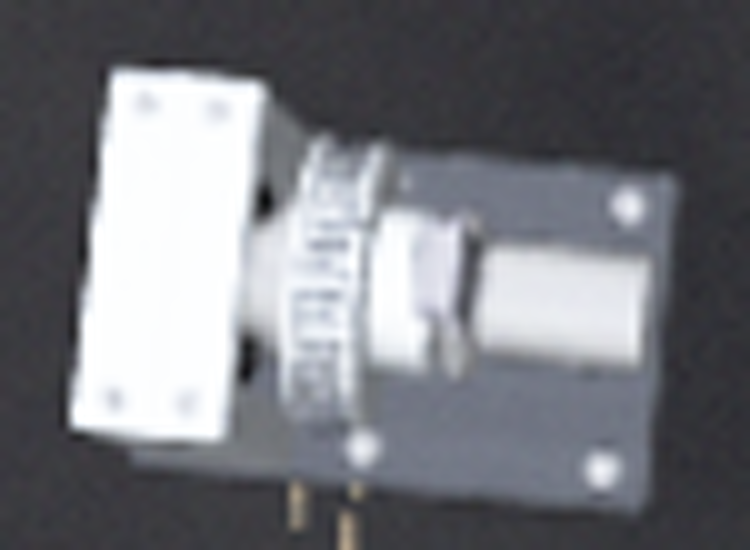

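View pics/t9f.png

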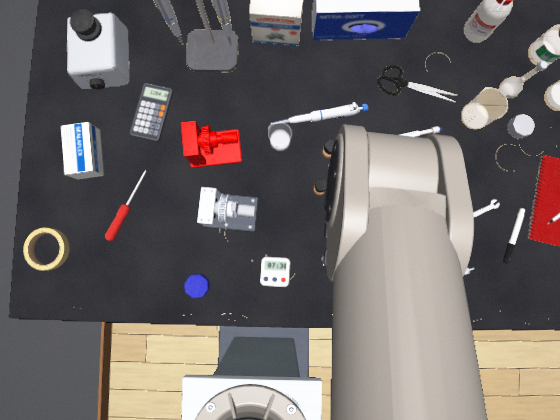

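The clip sits on the groove, with its grip top at (437,265) in the top crop and the pulley still home. The hand blocks the scene view, so I move it aside for a check.

```bash
python3 -m crank '[{"grip":-0.2,"slide":[-1,-7,1],"rot":[0,0,0]},{"grip":-0.2,"slide":[-1,-7,1],"rot":[0,0,0]},{"grip":-0.2,"slide":[-1,-7,1],"rot":[0,0,0]},{"grip":-0.2,"slide":[-1,-7,1],"rot":[0,0,0]},{"grip":-0.2,"slide":[-1,-7,1],"rot":[0,0,0]},{"grip":-0.2,"slide":[-1,-7,1],"rot":[0,0,0]}]' >/dev/null
python3 - <<'E'
from h import *
a=cams.get_image("scene");crop(a,235,115,305,205,6,"s10.png")
def s(X): return ((proj("scene",X)[0]-[235,115])*6+2.5).round(0).tolist()
def t(X): return ((proj("top",X)[0]-[190,180])*10+4.5).round(0).tolist()
c,sn=np.cos(-.0617),np.sin(-.0617)
for dz in (0,8,):
  for dx,dy in((-10,-5),(10,-5),(10,5),(-10,5)):
    X=[531.2+c*dx-sn*dy,36.9+sn*dx+c*dy,134+dz];print(dz,dx,dy,"scene",s(X),"top",t(X))
cv2.imwrite("pics/s10f.png",a[:,:,::-1])
E
```

```text
0 -10 -5 scene [190.0, 241.0] top [462.0, 321.0]
0 10 -5 scene [244.0, 227.0] top [471.0, 223.0]
0 10 5 scene [235.0, 209.0] top [422.0, 219.0]
0 -10 5 scene [181.0, 222.0] top [413.0, 317.0]
8 -10 -5 scene [189.0, 224.0] top [457.0, 317.0]
8 10 -5 scene [244.0, 211.0] top [467.0, 218.0]
8 10 5 scene [235.0, 192.0] top [418.0, 214.0]
8 -10 5 scene [180.0, 205.0] top [408.0, 312.0]
```

View pics/s10.png

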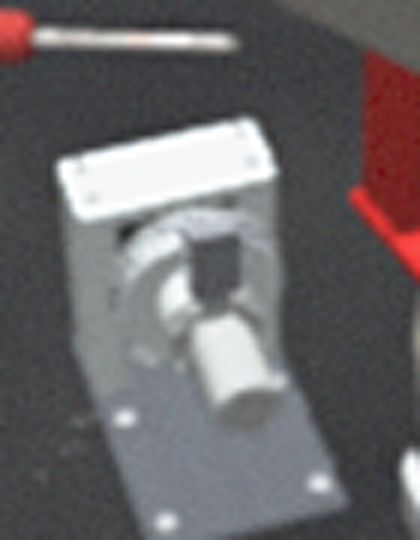

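View pics/s10f.png

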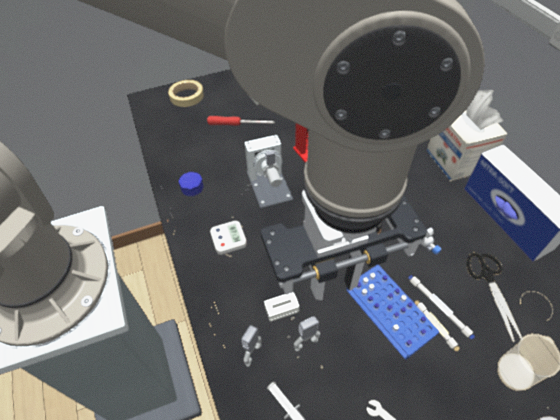

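The grip's front top edge lies at (190,242)–(242,233), against (190,241)–(244,227) predicted for a clip that is home. A clip 8 mm too high would show at row 224. Nothing else has moved and the robot touches nothing, so I hand in.

```bash
python3 st.py; python3 -c "
from cell import ctrl
print(ctrl.hand_in())"
```

```text
t 14.12 tcp [ 481.1 -337.2  234.3] yawY -3.5 z [ 0.003  0.001 -1.   ] F [0.21 1.01 0.71] w 0.404
the job is handed in; nothing more can be done
None
```

The job is done and handed in at about 14 s of the 61 s allowed; no verdict was reported.

- **Pulley:** I slid it against the shoulder, where the push rose to about 7 N. The top camera then showed the groove free.
- **Clip:** I took the clip standing in the rack; the two loose clips were too large. I pressed it down steadily; the highest force read was about 14 N, with the spindle about 15 mm down, well short of its 30 mm stop. After the snap I let the spindle rise almost to its top before letting go.
- **Last checks:** Both cameras show the clip on the groove with its grip at the height expected when home, and the pulley still home. In those pictures the timer, beaker and bottles had not visibly moved, but the arm hid part of the bench.
- **Disagreements:**
  - While pressing, a side force of up to about 4 N in x showed the clip about 1 mm off centre, and I corrected it.
  - While the spindle was rising, one force reading put the clip about 2 mm below the spindle axis. I took that as sensor noise or a small slip in the grip, and the final picture did not bear it out.
  - The base plate's front edge seemed about 6 mm short of where I had assumed it, so I left it out of the position fit.

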